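Mount a test tile on the sloping spraying rest and lock it

ROBOT

A 6-joint arm with a two-finger parallel gripper is mounted at the origin on the work surface. World frame = base frame: x ahead of the robot, y to its left, z up, the work surface at z = 0. Lengths are in m, angles in degrees, forces in N, time in s.
With the tool pointing down it reaches from about 0.4 to 0.825 m from the base axis. Payload 7 kg.
Tool frame: the origin (TCP) lies on the centre line of the jaws, within the pads' length; the fingertips stand 19 mm ahead of it and the grasp point (between the pads) is the TCP (r.tips_ahead is the distance from the TCP to the fingertips, in m); z points along the fingers, y is the line along which they close (so a half turn about z gives the same grasp; the last joint's range is limited). The gripper opens to 88 mm and grips with 3 to 60 N. Pads are 19 mm wide; open, the fingers measure 130 mm over their backs; the gripper's body (78 mm by 193 mm) begins 47 mm behind the grasp point.
Start: joints at [93.054, 20.546, 0.682, 0, -70.136, -16.507], TCP at [0.157, 0.656, 0.246] pointing down, gripper open.
Joint ranges: [-176.03, 176.03], [-82.01, 121.73], [-58.28, 71.71], [-173.87, 95.51], [-174.79, -0.11], [-173.66, 173.66]. Speed limits (degrees/s): [136.94, 136.94, 172.46, 180, 180, 180].

INTERFACE

Orientations are given as [roll, pitch, yaw] about the fixed x, y, z axes, in that order (R = Rz(yaw) Ry(pitch) Rx(roll)).
In Python, from plant import r, viewer, close_job gives the robot as it stands. The module is installed in compiled form; this text tells all that it offers.
- The arm moves only by the tool arm_command, never from a script. Its arguments are lists of equal length, an entry for each row: "travel": the shift along the world's x, y, z scaled (see below), a list of three; "delta_rot": the turn, a rotation vector about the world's x, y, z scaled (see below), a list of three. In form: {"travel": [[dx, dy, dz], ...], "delta_rot": [[rx, ry, rz], ...]}. A call has 1 to 20 rows; each row is the pose to reach, as a shift and turn from the pose commanded when the call began; what a row does not reach only later rows make up. The controller multiplies each number of a shift by 0.5 m and each number of a turn by 90 degrees. A row lasts 1/8 s, in which the tool goes at most 62.5 mm and 10.7 degrees, less where a joint would pass 70% of its speed; a pose out of reach is approached as far as the arm can. A call with a number of a shift or a turn outside -1 to 1 is refused whole. A call with a gripper value outside its range is refused whole. "grip" is the opening, from 0 (shut) to 1 (fully open), set as the call begins (left out, the last holds). The fingers move at their own pace and stop on an object; "newtons" is the grip in N (left out, the last holds). Time passes only in rows, so rows that repeat a pose let the fingers close. It gives the time, the measured TCP pose, the force, the opening and the grip force at its end, in the units of the state.
- r.get_state(): the state, without advancing time (a new reading comes with each control period).
- viewer.capture(name): name is "side" or "top"; returns a dict with "img" (400x640x3 uint8, red, green, blue), "camera_matrix" (3x3 intrinsics, pixels), "R" (3x3) and "t" (3): a world point X has camera coordinates R X + t. Camera axes: x right, y down, z forward; pixel columns grow to the right and rows downward; lengths in m; the calibration is good to about 2 mm. A picture is of the moment at which its call begins. There is no depth.
- close_job(): hands the job in; it is judged then, once.
The state is a dict: "time_s": time; "joints": joint angles; "qd": joint speeds; "joint_torque": joint torques, N m; "tcp_pos": TCP position; "eef_rot": TCP orientation; "contact_force": force on the tool from outside, world axes, zero at the start; "moment": the same for the moment, N m; "gripper_width": finger opening in m; "gripper_force": force on a finger pad.
Only numpy, scipy, OpenCV 4.12 (cv2) and the standard library are available. Lean on these libraries where they do the work, as an engineer would, in place of code of your own. Each camera call takes 0.05 s, during which the arm holds its last target. There are 200 camera calls.

TASK

Lay the long test tile (the one with the hanging hole) flat on the narrow sloping rest of the spraying stand: hole end uppermost, centred and straight along the rest, its lower end against the ledge; fired clay chips, so set it down gently and do not drop it. Let go of it, then slide the black keeper all the way to its end stop so that its tongue covers the tile's lower end. Leave everything else where it stands.

Things in the scene. Friction and masses are not known exactly. Their poses are not given: they have to be found in the camera images.
- tile: Loose off-white fired clay test tile, 110 x 44 x 14 mm (x, y, z), about 125 g, with a 12 mm square hole through it near one end. It starts flat on the table, this way up. Origin: centre of its underside; x points along its length to the hole end, z up through its thickness.
- tile_hole (a point): Centre of the tile's hole, 40 mm from the tile's middle along its x, at mid thickness.
- stand: Fixed metal spraying stand; origin at its underside, z up, front towards -x. Base plate x -100..100, y -70..100, 12 mm thick. A 14 mm square post at x 90, y -60 is 289 mm high; from its top a 14 mm bar (mid height 289) runs to x 24, y 0 over the rest, where an 18 mm nozzle hangs down to z 260. A vertical tool does not fit under it: come in leaning back, square to the rest.
- rest: Sloping rest on the stand: aluminium spine 115 mm long, 28 mm wide, rising 35 degrees to the back. Origin: on its surface, mid width, at the foot of the ledge (x -50, y 0, z 90 mm of the stand). x up the slope, y left, z out of the surface. The ledge closes the low end: x -8..0, 32 mm wide, 11 mm high. A seated tile has its origin at x 55, y 0, z 0 mm here, x along this x.
- keeper (a joint): Position of the black plastic keeper, which slides on a cross track just below the ledge: 0 = fully open, 85 mm to the left (+y of the rest); 0.085 m = at its end stop, in front of the middle of the ledge (it moves towards -y of the rest). It takes about 2 N and stays where it is left.
- keeper_grip (a point): Grip point of the keeper, 13 mm below the top of its upright grip (x -30, z 45 mm of the rest). The grip is 24 x 16 mm (x, y of the rest), from z 22 to 58 mm, on a 34 x 30 mm block. A tongue 24 mm wide, 5 mm thick runs from the block up the slope to x 14 mm, underside at z 19 mm: it passes 5 mm above a seated tile.
- tile_square: Bystander: fired tile 60 x 60 x 14 mm, no hole, loose on the table; origin: centre of its underside.
- tile_short: Bystander: fired tile 74 x 44 x 14 mm, no hole, loose on the table; origin: centre of its underside.
- mug: Bystander: white mug, 80 mm wide, 90 mm high; origin: centre of its underside.
- bowl: Bystander: white bowl, 130 mm wide, 55 mm high; origin: centre of its underside.
- brush: Bystander: glaze brush 170 mm long lying along its x; origin at its underside.
- prop: Bystander: upright kiln prop, a cylinder 38 mm wide, 65 mm high; origin: centre of its underside.
- jar: Bystander: glaze jar, 68 mm wide, 85 mm high; origin: centre of its underside.
There are look-alikes about, which are no part of the job. Leave any red or yellow look-alike of the tile alone.

How it is judged (in metres and radians):
On the way, in this order (a step that is already met when the one before it is completed fails the run):
1. the long tile lies seated on the rest, hole end up, against the ledge, and is let go, with the keeper not yet closed (x of tile in the frame of rest between 0.051 and 0.06 m and y of tile in the frame of rest between -0.008 and 0.008 m and z of tile in the frame of rest between -0.004 and 0.004 m and angle between the x axis of tile and the x axis of rest, either way round below 0.12 rad and angle between the z axis of tile and the z axis of rest, either way round below 0.08 rad and angle between tile's own z axis and vertical below 1.2 rad and x of tile_hole in the frame of rest above 0.085 m and linear speed of tile below 0.02 m/s and contact force between tile and the fingers below 0.2 N and value of joint keeper below 0.05 m), for 0.2 s.
2. the keeper is slid to its end stop (value of joint keeper above 0.081 m), for 0.2 s.
At the end, for the whole second after the job is handed in: The tile lies at rest on the sloping rest, hole end up: its middle within 8 mm of the rest's centre line, straight within about 7 degrees, flat within about 4.5 degrees and 4 mm of the surface, its lower end within about 4 mm of the ledge; the keeper is within 4 mm of its end stop; both are let go (x of tile in the frame of rest between 0.051 and 0.06 m and y of tile in the frame of rest between -0.008 and 0.008 m and z of tile in the frame of rest between -0.004 and 0.004 m and angle between the x axis of tile and the x axis of rest, either way round below 0.12 rad and angle between the z axis of tile and the z axis of rest, either way round below 0.08 rad and angle between tile's own z axis and vertical below 1.2 rad and x of tile_hole in the frame of rest above 0.085 m and linear speed of tile below 0.02 m/s and contact force between tile and the fingers below 0.2 N and value of joint keeper above 0.081 m); the robot touches nothing.
It fails at once if something else on the table is moved more than 20 mm (distance of any of tile_square, tile_short, mug, bowl, brush, prop, jar from where it was at the start of the episode above 0.02 m).
It fails at once if the tile drops or is thrown onto the rest (faster than 0.35 m/s within 20 mm of its surface) (linear speed of tile above 0.35 m/s and x of tile in the frame of rest between 0 and 0.11 m and y of tile in the frame of rest between -0.04 and 0.04 m and z of tile in the frame of rest between -0.01 and 0.02 m).
It fails at once if the tile is pressed against the stand with more than 80 N (contact force between tile and stand above 80 N).
It also fails if it takes over 51 s, if anything falls off the work surface, if the arm or the gripper's body presses on something with over 40 N, if the wrist force passes 120 N, or if a joint passes its speed limit or range.

## Working session

There is one attempt and no reset: what is moved stays moved. The work goes in short steps, Python scripts to look and compute and a tool call to move; the robot and the scene stay as the last step left them, time stands still between calls to the robot, and variables do not carry over. Pictures are saved under pics/ and viewed, at most 10 in all, crops included, and the job is handed in when it is done.

Besides the shell and the picture viewer there is one more tool, called after "Call:" as name(argument=value, ...) on one line, values as JSON. arm_command: Moves the arm, as the interface text tells. Shifts and turns lie within -1 to 1; 1 stands for 0.5 m of shift or 90 degrees of turn. Its arguments: {"type":"object","properties":{"travel":{"type":"array"},"delta_rot":{"type":"array"},"grip":{"type":"number"},"newtons":{"type":"number"}},"required":["travel","delta_rot"]}

```bash
mkdir -p pics && python3 - <<'E'
from plant import r, viewer
import cv2,pickle
for n in("side","top"):
    d=viewer.capture(n); pickle.dump(d,open(n+"0.pkl","wb"))
    cv2.imwrite(f"pics/{n}0.png",d["img"][:,:,::-1])
    print(n,d["camera_matrix"].round(1).tolist(),d["R"].round(3).tolist(),d["t"].round(3).tolist())
print(r.get_state(),r.tips_ahead)
E
```

```text
side [[368.4, 0.0, 319.4], [0.0, 368.4, 198.1], [0.0, 0.0, 1.0]] [[0.972, -0.235, -0.017], [-0.161, -0.608, -0.778], [0.173, 0.759, -0.628]] [-0.521, 0.146, 0.945]
top [[366.6, 0.0, 320.8], [0.0, 366.6, 196.0], [0.0, 0.0, 1.0]] [[0.023, -1.0, 0.004], [-0.997, -0.023, -0.08], [0.08, -0.002, -0.997]] [-0.049, 0.548, 1.213]
{'time_s': 0.1, 'joints': array([ 9.30525561e+01,  2.05871862e+01,  6.39955915e-01, -1.64648452e-02,
       -7.01372264e+01, -1.65045989e+01]), 'qd': array([ 0.01348803, -0.17390754,  0.10393449,  0.02505012, -0.01151224,
       -0.03057335]), 'joint_torque': array([-1.05126692e-03, -5.84159374e+01,  2.93751580e+01,  7.01555014e+00,
        1.01749896e-02, -4.35217908e-05]), 'tcp_pos': array([0.15698858, 0.65607214, 0.24472909]), 'eef_rot': array([ 1.79914626e+02, -9.15432066e-03, -1.34576417e+01]), 'contact_force': array([ 0.01381787, -0.11087312, -0.05002631]), 'moment': array([ 0.01452655, -0.01770246, -0.03217978]), 'gripper_force': 0.0, 'gripper_width': 0.08781624822667884} 0.019
```

View pics/top0.png

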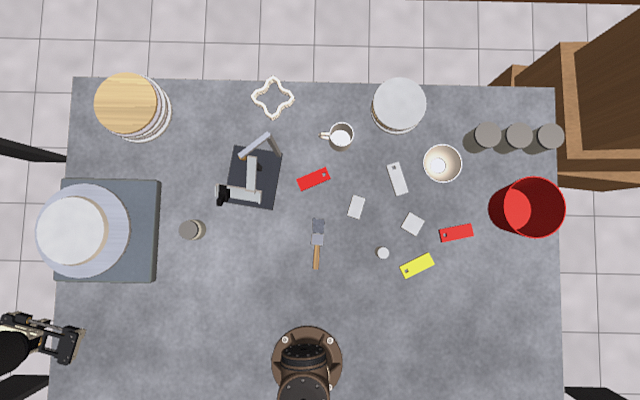

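View pics/side0.png

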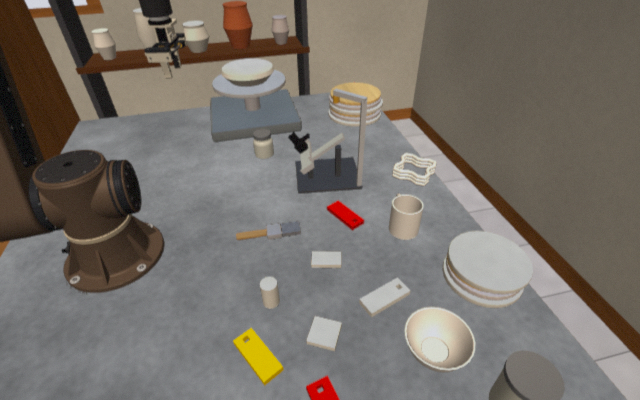

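Candidates in the top view: white with hole at (398,178); red at (313,179) and (456,232); yellow at (417,265); white short at (356,207); white square at (413,223). I choose (398,178): it is off-white, long, and has a hole. I'll check that choice in a crop.

```bash
python3 - <<'E'
import cv2,pickle,numpy as np
t=pickle.load(open("top0.pkl","rb"))["img"][:,:,::-1]; s=pickle.load(open("side0.pkl","rb"))["img"][:,:,::-1]
def crop(im,x,y,w,h,k): return cv2.resize(im[y:y+h,x:x+w],None,fx=k,fy=k,interpolation=cv2.INTER_CUBIC)
a=crop(t,205,125,80,95,5); b=crop(t,370,145,80,95,5)   # 400x475 each
cv2.imwrite("pics/c1.png",np.hstack([a,b]))
cv2.imwrite("pics/c2.png",crop(s,270,80,160,120,5)[:600])
im=t
hsv=cv2.cvtColor(t,cv2.COLOR_BGR2HSV)
m=((hsv[...,2]>160)&(hsv[...,1]<40)).astype(np.uint8); m2=np.zeros_like(m); m2[150:205,375:420]=m[150:205,375:420]
c=max(cv2.findContours(m2,0,1)[0],key=cv2.contourArea); print(cv2.minAreaRect(c), t[178,398],t[150,380])
E
```

```text
((397.2552185058594, 178.3733673095703), (33.26577377319336, 13.2543306350708), 72.34988403320312) [215 212 210] [137 130 130]
```

View pics/c1.png

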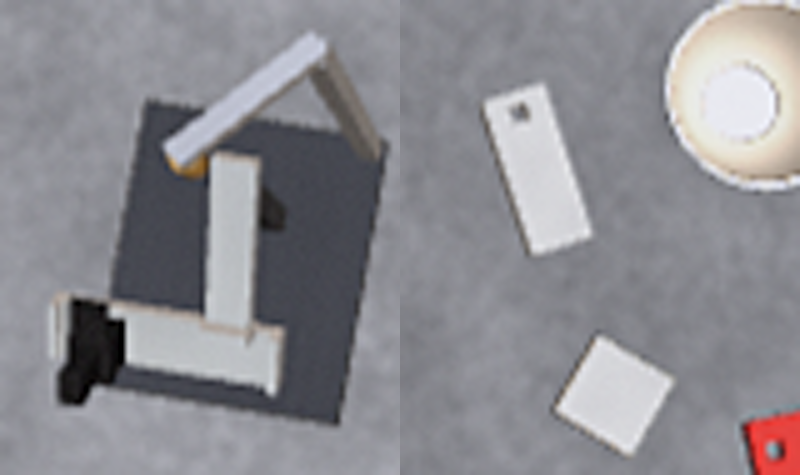

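View pics/c2.png

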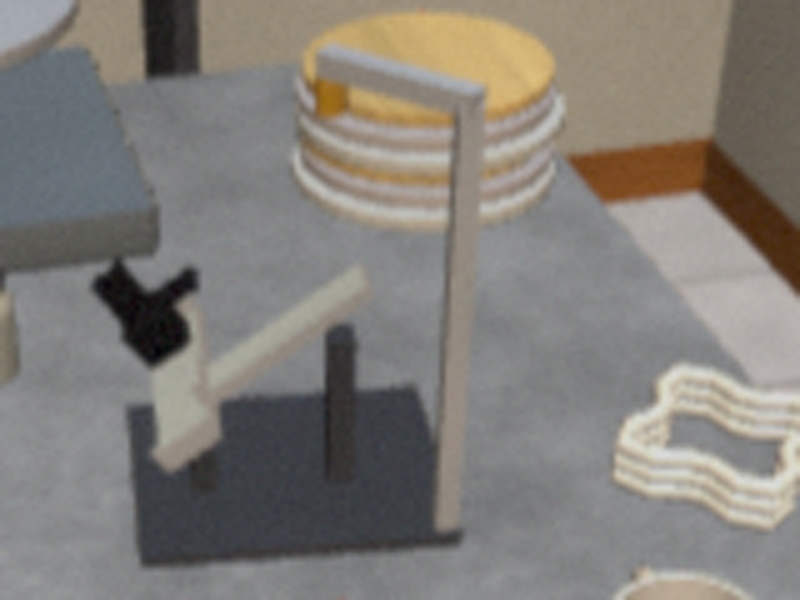

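The crops confirm it. Right panel of c1: the long white tile has its hole at about (394,167) in image pixels, pointing to the far end. Left panel: the stand is turned slightly clockwise and the black keeper is open at its left. Next I fit the poses.

```bash
cat > h.py <<'E'
import numpy as np,pickle
from scipy.optimize import least_squares
from scipy.spatial.transform import Rotation as Ro
C={n:pickle.load(open(n+"0.pkl","rb")) for n in("top","side")}
def proj(n,X):
    d=C[n]; p=(np.atleast_2d(X)@d["R"].T+d["t"])@d["camera_matrix"].T; return p[:,:2]/p[:,2:]
def world(p,L): 
    c,s=np.cos(p[2]),np.sin(p[2]); L=np.atleast_2d(L); return L@np.array([[c,s,0],[-s,c,0],[0,0,1]])+[p[0],p[1],0]
def fit(obs,p0):
    f=lambda p:np.concatenate([(proj(n,world(p,np.array(L)/1000))-px).ravel() for n,L,px in obs])
    s=least_squares(f,p0,loss="soft_l1"); return s.x,f(s.x).reshape(-1,2)
E
python3 - <<'E'
from h import *
un=lambda o,p:np.array(o)+(np.array(p)+.5)/5-.5
T=lambda p:un((205,125),p); B=lambda p:un((370,145),(p[0]-400,p[1])); S=lambda p:un((270,80),p)
z=14
obs=[("top",(55,22,z),B((485,100))),("top",(55,-22,z),B((547,83))),("top",(-55,-22,z),B((592,237))),("top",(-55,22,z),B((533,255))),("top",(40,0,z),B((519,112)))]
p,e=fit(obs,[.6,-.2,.3]); print("tile",p[:2].round(4),np.degrees(p[2]).round(2)); print(e.round(1).tolist())
print("side hole pred",proj("side",world(p,[.04,0,.014])),proj("side",world(p,[0,0,.014])))
c,s=np.cos(np.radians(35)),np.sin(np.radians(35))
rt=lambda x,y,zz:(-50+x*c-zz*s,y,90+x*s+zz*c)
obs=[("top",(100,100,12),T((150,98))),("top",(100,-70,12),T((388,143))),("top",(-100,-70,12),T((340,423))),
("top",rt(115,14,0),T((211,153))),("top",rt(115,-14,0),T((260,157))),
("side",(-100,-70,12),S((142,555))),("side",(100,100,12),S((418,388))),("side",(-100,100,12),S((128,408))),("side",(97,-67,296),S((484,92))),
("side",rt(115,-14,0),S((370,277)))]
p,e=fit(obs,[.6,.15,-.2]); print("stand",p[:2].round(4),np.degrees(p[2]).round(2)); print(e.round(1).tolist())
for n in C: print(n,proj(n,world(p,np.array([rt(0,0,0),rt(-30,85,58)])/1000)).round(1))
for q in [(55,0,0),(-30,85,45)]: print(q,world(p,np.array(rt(*q))/1000).round(4))
E
```

```text
tile [ 0.6162 -0.2959] 17.34
[[-0.1, 0.1], [-0.2, -0.0], [0.2, -0.1], [-0.3, -0.1], [0.5, 0.1]]
side hole pred [[399.57552696 287.75420923]] [[385.65823136 295.49998488]]
stand [0.609  0.1824] -8.13
[[-1.1, -0.2], [0.1, -1.2], [-0.5, 0.3], [0.2, 0.7], [-0.5, 1.4], [-0.1, 0.7], [0.4, -0.3], [0.2, -0.4], [1.4, 0.8], [-0.2, 2.5]]
top [[250.1 189.4]
 [217.8 202.3]]
side [[311.7 156.1]
 [291.2 134.9]]
(55, 0, 0) [[0.6041 0.1831 0.1215]]
(-30, 85, 45) [[0.5217 0.2807 0.1097]]
```

```bash
cat > ov.py <<'E'
from h import *
import cv2,sys
c,s=np.cos(np.radians(35)),np.sin(np.radians(35))
rt=lambda x,y,zz:(-50+x*c-zz*s,y,90+x*s+zz*c)
def overlay(p,out):
    W=[]
    for n,(x,y,w,h),k in (("top",(205,125,80,95),5),("side",(285,85,80,113),5)):
        im=cv2.resize(C[n]["img"][y:y+h,x:x+w,::-1],None,fx=k,fy=k,interpolation=cv2.INTER_CUBIC)
        for L in ([(100,100,12),(100,-70,12),(-100,-70,12),(-100,100,12)],[rt(0,14,0),rt(115,14,0),rt(115,-14,0),rt(0,-14,0)],
                  [rt(-8,16,11),rt(0,16,11),rt(0,-16,11),rt(-8,-16,11)],[(97,-67,0),(97,-67,296),(83,-67,296),(83,-67,0)],
                  [rt(-42,93,58),rt(-18,93,58),rt(-18,77,58),rt(-42,77,58)]):
            q=((proj(n,world(p,np.array(L)/1000))-[x,y]+.5)*k-.5)
            cv2.polylines(im,[np.round(q*16).astype(np.int32)],True,(0,0,255),1,cv2.LINE_AA,4)
        W.append(im)
    H=max(i.shape[0] for i in W); W=[cv2.copyMakeBorder(i,0,H-i.shape[0],0,0,0) for i in W]
    cv2.imwrite(out,np.hstack(W))
E
python3 -c "
from ov import *
overlay([.609,.1824,np.radians(-8.13)],'pics/o1.png')"
```

```text
(no output)
```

View pics/o1.png

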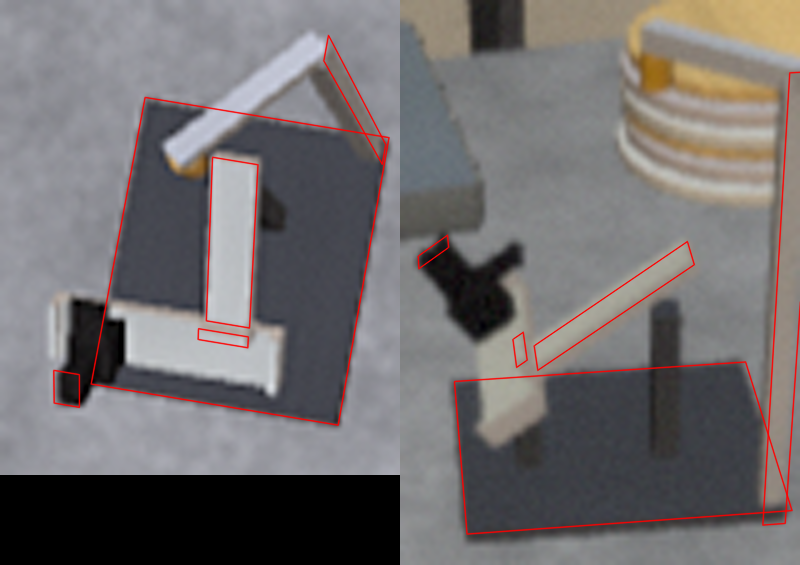

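The stand fit agrees to about 2 mm; the rest sits about 1.5 mm further to -y than the model shows. Moving to above the tile.

Call:
arm_command(travel=[[0.53, -1.0, 0.1], [0.53, -1.0, 0.1], [0.53, -1.0, 0.1], [0.53, -1.0, 0.1], [0.53, -1.0, 0.1], [0.53, -1.0, 0.1], [0.53, -1.0, 0.1], [0.53, -1.0, 0.1], [0.53, -1.0, 0.1], [0.53, -1.0, 0.1], [0.53, -1.0, 0.1], [0.53, -1.0, 0.1]], delta_rot=[[0, 0, 0.17], [0, 0, 0.17], [0, 0, 0.17], [0, 0, 0.17], [0, 0, 0.17], [0, 0, 0.17], [0, 0, 0.17], [0, 0, 0.17], [0, 0, 0.17], [0, 0, 0.17], [0, 0, 0.17], [0, 0, 0.17]], grip=1)

```text
time_s: 1.6
tcp_pos: [0.4216, 0.1573, 0.2953]
eef_rot: [180.0, 0.0, 1.9]
contact_force: [-0.1, -0.2, 0.0]
gripper_width: 0.0875
gripper_force: 0.0
```

Call:
arm_command(travel=[[0.389, -0.906, -0.2], [0.389, -0.906, -0.2], [0.389, -0.906, -0.2], [0.389, -0.906, -0.2], [0.389, -0.906, -0.2], [0.389, -0.906, -0.2], [0.389, -0.906, -0.2], [0.389, -0.906, -0.2], [0.389, -0.906, -0.2], [0.389, -0.906, -0.4], [0.389, -0.906, -0.4], [0.389, -0.906, -0.4], [0.389, -0.906, -0.4], [0.389, -0.906, -0.4]], delta_rot=[[0, 0, 0.172], [0, 0, 0.172], [0, 0, 0.172], [0, 0, 0.172], [0, 0, 0.172], [0, 0, 0.172], [0, 0, 0.172], [0, 0, 0.172], [0, 0, 0.172], [0, 0, 0.172], [0, 0, 0.172], [0, 0, 0.172], [0, 0, 0.172], [0, 0, 0.172]], grip=0.7)

```text
time_s: 3.35
tcp_pos: [0.6181, -0.2963, 0.0981]
eef_rot: [179.9, -0.2, 17.4]
contact_force: [0.3, 0.0, -0.9]
gripper_width: 0.0615
gripper_force: 0.0
```

Call:
arm_command(travel=[[0, 0, -0.08], [0, 0, -0.12], [0, 0, -0.15], [0, 0, -0.15], [0, 0, -0.15]], delta_rot=[[0, 0, 0], [0, 0, 0], [0, 0, 0], [0, 0, 0], [0, 0, 0]])

```text
time_s: 3.98
tcp_pos: [0.6173, -0.2967, 0.0218]
eef_rot: [179.9, -0.1, 17.3]
contact_force: [1.3, -0.1, 0.3]
gripper_width: 0.0615
gripper_force: 0.0
```

```bash
python3 - <<'E'
from plant import r, viewer
import cv2,numpy as np
W=[]
for n,(x,y,w,h) in (("top",(350,135,80,90)),("side",(345,245,80,90))):
    im=viewer.capture(n)["img"][:,:,::-1]; W.append(cv2.resize(im[y:y+h,x:x+w],None,fx=5,fy=5,interpolation=2))
cv2.imwrite("pics/g1.png",np.hstack(W)); s=r.get_state(); print(s["tcp_pos"],s["eef_rot"],s["contact_force"],s["gripper_width"])
E
```

```text
[ 0.61712899 -0.2966707   0.02167052] [ 1.79956070e+02 -7.66861362e-02  1.73310721e+01] [0.53680056 0.47346542 0.3281073 ] 0.061400694046629754
```

View pics/g1.png

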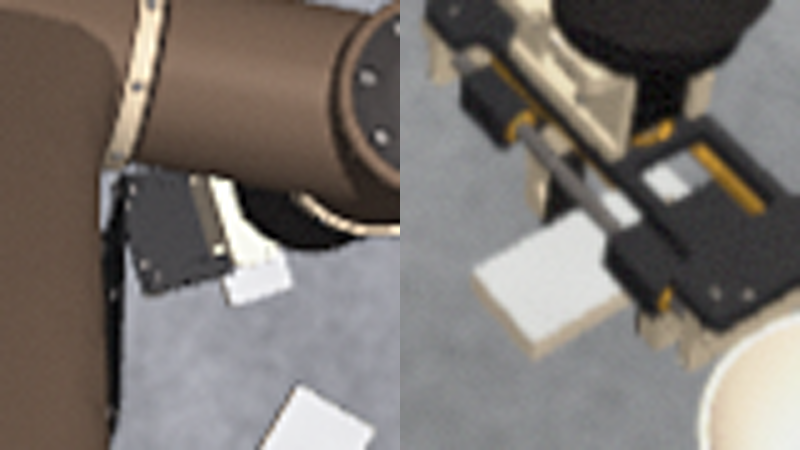

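The picture shows the fingers straddling the tile at its middle, clear of the bowl. I'll grip and lift a little.

Call:
arm_command(travel=[[0, 0, 0], [0, 0, 0], [0, 0, 0], [0, 0, 0], [0, 0, 0], [0, 0, 0]], delta_rot=[[0, 0, 0], [0, 0, 0], [0, 0, 0], [0, 0, 0], [0, 0, 0], [0, 0, 0]], grip=0, newtons=35)

```text
time_s: 4.82
tcp_pos: [0.6166, -0.2965, 0.0208]
eef_rot: [180.0, -0.0, 17.3]
contact_force: [-1.3, 1.9, 5.3]
gripper_width: 0.0435
gripper_force: 35.0
```

Call:
arm_command(travel=[[0, 0, 0.08], [0, 0, 0.18], [0, 0, 0.28], [0, 0, 0.38], [0, 0, 0.48], [0, 0, 0.56], [0, 0, 0.56], [0, 0, 0.56]], delta_rot=[[0, 0, 0], [0, 0, 0], [0, 0, 0], [0, 0, 0], [0, 0, 0], [0, 0, 0], [0, 0, 0], [0, 0, 0]])

```text
time_s: 5.82
tcp_pos: [0.6161, -0.2964, 0.2993]
eef_rot: [-179.9, 0.1, 17.3]
contact_force: [-0.5, -0.2, -1.7]
gripper_width: 0.0439
gripper_force: 35.0
```

```bash
cat > plan.py <<'E'
from h import *
from plant import r
P=[.609,.1811,np.radians(-8.13)]
c,s=np.cos(np.radians(35)),np.sin(np.radians(35))
rt=lambda x,y,z:world(P,np.array([-50+x*c-z*s,y,90+x*s+z*c])/1000)[0]
ax=np.column_stack([rt(1e3,0,0)-rt(0,0,0),rt(0,1e3,0)-rt(0,0,0),rt(0,0,1e3)-rt(0,0,0)])
Rt=Ro.from_matrix(ax*[1,-1,-1])
def show(*pts):
    st=r.get_state(); Rc=Ro.from_euler("xyz",st["eef_rot"],degrees=True)
    print("rot/90",((Rt*Rc.inv()).as_rotvec(degrees=True)/90).round(4),"axes mm->units x,z:",(ax[:,0]/500).round(6),(ax[:,1]/500).round(6),(ax[:,2]/500).round(6))
    q=(ax.T@(st["tcp_pos"]-rt(0,0,0)))*1000; print("tcp in rest mm",q.round(1),"F rest",(ax.T@st["contact_force"]).round(1))
    for p in pts: print(p,rt(*p).round(4),((rt(*p)-st["tcp_pos"])/.5).round(4))
E
python3 -c "
from plan import *
show((0,0,180),(67,0,60),(67,0,25))"
```

```text
rot/90 [ 0.0307 -0.3914 -0.274 ] axes mm->units x,z: [ 0.001622 -0.000232  0.001147] [0.000283 0.00198  0.      ] [-0.001136  0.000162  0.001638]
tcp in rest mm [ 222.1 -471.6  100. ] F rest [-1.4 -0.3 -1.1]
(0, 0, 180) [0.4573 0.2028 0.2374] [-0.3176  0.9982 -0.1237]
(67, 0, 60) [0.5798 0.1853 0.1776] [-0.0727  0.9633 -0.2435]
(67, 0, 25) [0.5996 0.1824 0.1489] [-0.033   0.9576 -0.3008]
```

Call:
arm_command(travel=[[-0.1, 0.06, 0], [-0.2, 0.12, 0], [-0.3, 0.2, 0], [-0.34, 0.3, 0], [-0.34, 0.4, 0], [-0.34, 0.5, -0.03], [-0.33, 0.6, -0.05], [-0.33, 0.7, -0.08], [-0.32, 0.8, -0.1], [-0.318, 0.9, -0.12], [-0.318, 0.98, -0.124], [-0.318, 0.998, -0.124], [-0.318, 0.998, -0.124], [-0.318, 0.998, -0.124], [-0.318, 0.998, -0.124]], delta_rot=[[0, 0, 0], [0, 0, 0], [0.003, -0.039, -0.027], [0.006, -0.078, -0.055], [0.009, -0.117, -0.082], [0.012, -0.157, -0.11], [0.015, -0.196, -0.137], [0.02, -0.25, -0.175], [0.025, -0.313, -0.22], [0.03, -0.38, -0.266], [0.031, -0.391, -0.274], [0.031, -0.391, -0.274], [0.031, -0.391, -0.274], [0.031, -0.391, -0.274], [0.031, -0.391, -0.274]])

```text
time_s: 7.7
tcp_pos: [0.4598, 0.2043, 0.2437]
eef_rot: [179.7, -34.6, -8.1]
contact_force: [0.7, 0.3, -1.1]
gripper_width: 0.0435
gripper_force: 35.0
```

```bash
python3 -c "
from plan import *
show((67,0,60),(60,0,30),(60,0,23)); s=r.get_state();print(s['joints'].round(1),s['eef_rot'],s['gripper_width'])"
```

```text
rot/90 [ 0.0023 -0.0053  0.0023] axes mm->units x,z: [ 0.001622 -0.000232  0.001147] [0.000283 0.00198  0.      ] [-0.001136  0.000162  0.001638]
tcp in rest mm [  5.4   1.9 183.8] F rest [-0.1  0.4 -1.2]
(67, 0, 60) [0.5798 0.1853 0.1776] [ 0.24   -0.0381 -0.1322]
(60, 0, 30) [0.5911 0.1837 0.149 ] [ 0.2627 -0.0413 -0.1894]
(60, 0, 23) [0.5951 0.1831 0.1433] [ 0.2706 -0.0425 -0.2009]
[ 60.8  -8.2 -58.3  54.6 -40.7 -22.1] [179.66395388 -34.56029637  -8.14725766] 0.043498265896236836
```

Joint 3 touched its limit here; moving forward relieves it.

Call:
arm_command(travel=[[0.08, -0.012, -0.04], [0.16, -0.024, -0.08], [0.24, -0.036, -0.12], [0.24, -0.036, -0.12], [0.24, -0.036, -0.12], [0.24, -0.036, -0.12]], delta_rot=[[0, 0, 0], [0, 0, 0], [0, 0, 0], [0, 0, 0], [0, 0, 0], [0, 0, 0]])

```text
time_s: 8.45
tcp_pos: [0.5791, 0.1883, 0.185]
eef_rot: [179.8, -34.6, -8.1]
contact_force: [-0.8, -0.3, -1.7]
gripper_width: 0.0436
gripper_force: 35.0
```

```bash
python3 - <<'E'
from plan import *
from plant import viewer
import cv2
show((62,0,40),(60,0,28),(60,0,23)); print(r.get_state()['joints'].round(1))
W=[]
T=r.get_state(); Rc=Ro.from_euler("xyz",T["eef_rot"],degrees=True).as_matrix()
for n,(x,y,w,h) in (("top",(205,110,80,110)),("side",(270,80,80,110))):
    im=viewer.capture(n)["img"][:,:,::-1]; im=cv2.resize(im[y:y+h,x:x+w],None,fx=5,fy=5,interpolation=2)
    def pl(X,col): cv2.polylines(im,[np.round(((proj(n,X)-[x,y]+.5)*5-.5)).astype(np.int32)],True,col,1,cv2.LINE_AA)
    pl(np.array([rt(0,14,0),rt(115,14,0),rt(115,-14,0),rt(0,-14,0)]),(0,0,255))
    L=np.array([[-.055,-.022,.0068],[.055,-.022,.0068],[.055,.022,.0068],[-.055,.022,.0068]])
    pl(L@Rc.T+T["tcp_pos"],(0,200,0)); W.append(im)
cv2.imwrite("pics/p1.png",np.hstack(W))
E
```

```text
rot/90 [ 0.0014 -0.0042  0.0009] axes mm->units x,z: [ 0.001622 -0.000232  0.001147] [0.000283 0.00198  0.      ] [-0.001136  0.000162  0.001638]
tcp in rest mm [70.4  2.9 66.7] F rest [-1.6 -0.4 -1. ]
(62, 0, 40) [0.5871 0.1842 0.1583] [ 0.0159 -0.008  -0.0534]
(60, 0, 28) [0.5923 0.1835 0.1474] [ 0.0263 -0.0095 -0.0754]
(60, 0, 23) [0.5951 0.1831 0.1433] [ 0.032  -0.0103 -0.0836]
[ 29.6   4.6 -57.3  91.  -20.5 -33.5]
```

View pics/p1.png

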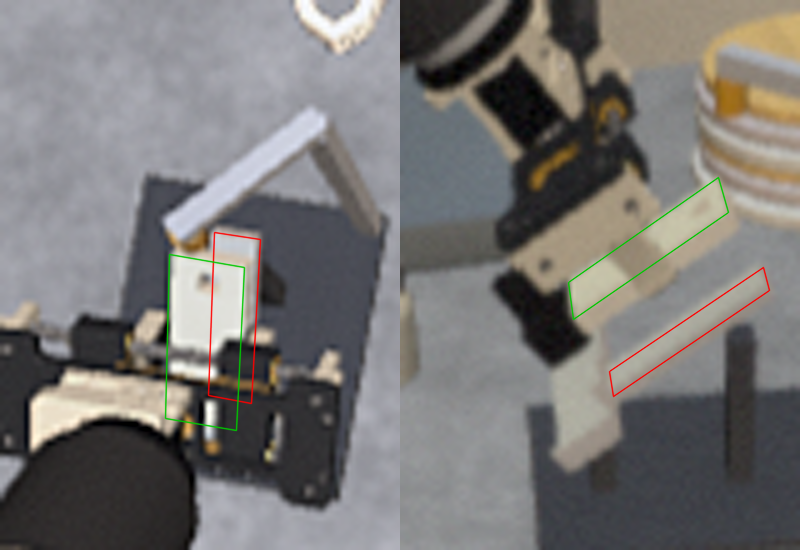

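The picture shows the tile held hole end up, matching the predicted outline (green) above the rest (red). J4 is near its limit (91 of 95.5), so I'll approach in small steps and watch it.

Call:
arm_command(travel=[[0.008, -0.004, -0.026], [0.016, -0.008, -0.053], [0.016, -0.008, -0.053], [0.016, -0.008, -0.053]], delta_rot=[[0, 0, 0], [0.001, -0.004, 0.001], [0.001, -0.004, 0.001], [0.001, -0.004, 0.001]])

```text
time_s: 9.05
tcp_pos: [0.5872, 0.1882, 0.1691]
eef_rot: [179.2, -34.0, -8.0]
contact_force: [0.2, 0.1, -1.1]
gripper_width: 0.0437
gripper_force: 35.0
```

```bash
python3 -c "
from plan import *
show((60,0,28),(60,0,23)); print(r.get_state()['joints'].round(1))"
```

```text
rot/90 [ 0.0058 -0.0116  0.004 ] axes mm->units x,z: [ 0.001622 -0.000232  0.001147] [0.000283 0.00198  0.      ] [-0.001136  0.000162  0.001638]
tcp in rest mm [67.8  3.9 49. ] F rest [-0.5  0.1 -1. ]
(60, 0, 28) [0.5923 0.1835 0.1474] [ 0.0102 -0.0093 -0.0434]
(60, 0, 23) [0.5951 0.1831 0.1433] [ 0.0158 -0.0101 -0.0516]
[ 27.3   6.6 -56.9  95.5 -19.7 -36.4]
```

J4 is at its limit. I'll fit a simple kinematic model from the logged poses to see what tool tilt is feasible at the placing point.

```bash
cat > kin.py <<'E'
from plan import *
D=[([93.0526,20.5872,.640,-.0165,-70.137,-16.505],[.15699,.65607,.24473],[179.9146,-.0092,-13.4576]),
([60.8,-8.2,-58.3,54.6,-40.7,-22.1],[.4598,.2043,.2437],[179.66,-34.56,-8.147]),
([29.6,4.6,-57.3,91,-20.5,-33.5],[.5791,.1883,.185],[179.8,-34.6,-8.1]),
([27.3,6.6,-56.9,95.5,-19.7,-36.4],[.5872,.1882,.1691],[179.2,-34,-8])]
def fk(q,k):
    a,h,L2,e,L3,d=k; q1,q2,q3,q4,q5,q6=np.radians(q); dep=q2-q3
    Rz=Ro.from_euler("z",q1); F=Rz*Ro.from_euler("y",dep)      # x fwd along forearm
    w=Rz.apply([a+L2*np.sin(q2),0,h+L2*np.cos(q2)])+F.apply([L3,0,e])
    T=F*Ro.from_euler("x",q4)*Ro.from_euler("y",-q5)            # J5<0 bends down
    z=T.apply([1,0,0]); return w+d*z, z, T*Ro.from_euler("x",q6)
def res(k): 
    o=[]
    for q,p,e in D:
        P_,z,_=fk(q,k); o+=[(P_-p),.1*(z-Ro.from_euler("xyz",e,degrees=True).apply([0,0,1]))]
    return np.concatenate(o)
s4=least_squares(res,[0,.3,.3,0,.35,.2]); K=s4.x
E
python3 - <<'E'
from kin import *
print(K.round(4)); print(res(K).reshape(-1,6).round(4))
E
```

```text
[ 0.4838 -1.522   0.864   0.4285 -0.3074 -0.4573]
[[-1.915e-01 -1.140e-02  7.100e-03  1.000e-04  0.000e+00 -0.000e+00]
 [-5.130e-02  2.830e-02 -2.300e-02 -9.290e-02  5.170e-02 -0.000e+00]
 [ 6.100e-03 -4.000e-02  3.800e-03 -3.460e-02  6.090e-02 -0.000e+00]
 [ 3.780e-02 -3.830e-02  1.220e-02 -3.070e-02  5.960e-02  1.000e-04]]
```

```bash
sed -i 's/Ro.from_euler("x",q4)/Ro.from_euler("x",-q4)/; s/Ro.from_euler("x",q6)/Ro.from_euler("x",-q6)/' kin.py && python3 - <<'E'
from kin import *
print(K.round(4)); print(res(K).reshape(-1,6).round(4))
# IK by least squares for TCP in rest and tool tilt
lo=np.array([-176,-82,-58.2,-173.8,-174.7]);hi=np.array([176,121.7,71.7,95.4,-.2])
for x in (45,60,75,90):
  for zz in (23,):
    # free: find joints within range with TCP at the point, minimal angle of tool z to ideal
    g=lambda q:np.concatenate([(fk([*q,0],K)[0]-rt(x,0,zz))*1e3,(fk([*q,0],K)[1]+ax[:,2])*1.])
    b=min((least_squares(g,q0,bounds=(lo,hi),x_scale=30) for q0 in ([27,6,-56,94,-20],[15,20,-40,60,-20],[10,10,-50,-60,-20],[0,10,-50,-90,-20])),key=lambda s:s.cost)
    z=ax.T@fk([*b.x,0],K)[1]; print(x,zz,b.x.round(1),"poserr",np.abs(b.fun[:3]).max().round(2),"tilt dir deg",np.degrees(z[:2]).round(2))
E
```

```text
[0.1688 0.2388 0.5535 0.0517 0.2824 0.4588]
[[-1.915e-01 -1.110e-02  5.700e-03 -0.000e+00  0.000e+00 -0.000e+00]
 [-5.140e-02  2.660e-02 -1.860e-02 -1.000e-04 -2.000e-04 -0.000e+00]
 [ 1.910e-02 -3.330e-02  3.000e-03 -0.000e+00 -0.000e+00 -0.000e+00]
 [ 2.610e-02 -4.490e-02  9.900e-03  1.000e-04 -1.000e-04  1.000e-04]]
45 23 [ 34.   12.4 -58.2  95.4 -22.2] poserr 0.0 tilt dir deg [-4.62 -2.91]
60 23 [ 33.1  11.9 -57.2  95.4 -22. ] poserr 0.0 tilt dir deg [-3.69 -2.38]
75 23 [ 32.   11.4 -56.2  95.4 -21.6] poserr 0.0 tilt dir deg [-2.84 -1.77]
90 23 [ 31.   10.9 -55.1  95.4 -21.2] poserr 0.0 tilt dir deg [-1.98 -1.19]
```

```bash
sed -i 's/a,h,L2,e,L3,d=k/a,h,L2,e,L3,d,b=k/; s/q2),0,h+L2/q2),b,h+L2/; s/\[0,.3,.3,0,.35,.2\]/[0,.3,.3,0,.35,.2,-.19]/' kin.py && cat > ik.py <<'E'
from kin import *
lo=np.array([-176,-82,-58.2,-173.8,-174.7]);hi=np.array([176,121.7,71.7,95.3,-.2])
def ik(pos,zdir):
    g=lambda q:np.concatenate([(fk([*q,0],K)[0]-pos)*1e3,fk([*q,0],K)[1]-zdir])
    return min((least_squares(g,q0,bounds=(lo,hi),x_scale=30) for q0 in ([27,6,-56,94,-20],[15,20,-40,60,-20],[10,10,-50,-60,-20],[0,10,-50,-90,-20],[-20,20,-40,-90,-20],[40,20,-40,-90,-20])),key=lambda s:s.cost)
E
python3 - <<'E'
from ik import *
print(K.round(4)); print(res(K).reshape(-1,6).round(4))
for x in (45,60,75,90):
    b=ik(rt(x,0,23),-ax[:,2])
    z=ax.T@fk([*b.x,0],K)[1]; print(x,b.x.round(1),"poserr",np.abs(b.fun[:3]).max().round(2),"tilt dir deg",np.degrees(z[:2]).round(2))
E
```

```text
[ 0.2815 -0.3911  0.6646  0.1865  0.0714  0.1311 -0.1396]
[[-0.052  -0.0038  0.0062 -0.      0.     -0.    ]
 [-0.0813  0.044  -0.0202 -0.0001 -0.0002 -0.    ]
 [ 0.0268 -0.0574  0.0033 -0.     -0.     -0.    ]
 [ 0.0439 -0.069   0.0107  0.0001 -0.0001  0.0001]]
45 [ 32.3  10.3 -58.2  15.6 -26.2] poserr 0.01 tilt dir deg [-31.34  -7.67]
60 [ 32.6   9.2 -58.2  36.1 -20.5] poserr 0.0 tilt dir deg [-22.15  -5.26]
75 [ 32.7   8.5 -58.2  59.5 -18.5] poserr 0.0 tilt dir deg [-14.26  -3.31]
90 [ 32.6   8.1 -58.2  81.5 -19.2] poserr 0.0 tilt dir deg [-7.17 -1.63]
```

```bash
sed -i 's/a,h,L2,e,L3,d,b=k/a,h,L2,e,L3,d,b,tx,ty,x0,y0=k/; s/return w+d\*z, z, T\*\(.*\)$/T6=T*\1; return w+[x0,y0,0]+T6.apply([d,tx,ty]), z, T6/; s/,-.19\])/,0,0,0,0,0],xtol=1e-14,ftol=1e-14,max_nfev=5000)/' kin.py && python3 - <<'E'
from kin import *
d=C["top"]; 
for px in ((307,360),):
    ray=d["R"].T@np.linalg.solve(d["camera_matrix"],[*px,1]); o=-d["R"].T@d["t"]; print("base px world",o+ray*(.1-o[2])/ray[2],"cam",o)
from scipy.optimize import least_squares
full=lambda m:least_squares(lambda v:np.r_[res(np.where(m,v,0)),.003*(v)],np.array([.05,.35,.4,0,.4,.25,0,0,0,0,0]),max_nfev=5000)
m=np.ones(11,bool)
for off in ([],[6,7,8],[7,8,9,10],[9,10],[6,9,10],[6,7,8,9,10]):
    mm=m.copy(); mm[off]=0; s=full(mm); print(off,(s.x*mm).round(3),np.abs(res(s.x*mm)).max().round(4))
print(r.get_state()["joints"])
E
```

```text
base px world [ 0.04054233 -0.00562132  0.1       ] cam [ 0.44962873 -0.03414642  1.25377731]
[] [-0.12   0.271  0.6    0.005  0.557  0.403  0.064 -0.238  0.022  0.017
  0.078] 0.0031
[6, 7, 8] [ 0.018  0.196  0.609 -0.017  0.325  0.387 -0.     0.     0.     0.183
  0.124] 0.0243
[7, 8, 9, 10] [ 0.281 -0.391  0.664  0.186  0.072  0.131 -0.14   0.     0.     0.
  0.   ] 0.0813
[9, 10] [-0.12   0.278  0.602  0.008  0.553  0.415  0.061 -0.233  0.104  0.
  0.   ] 0.0031
[6, 9, 10] [-0.101  0.176  0.637  0.062  0.437  0.436  0.    -0.158  0.143  0.
  0.   ] 0.0031
[6, 7, 8, 9, 10] [0.169 0.239 0.554 0.052 0.282 0.459 0.    0.    0.    0.    0.   ] 0.1915
[ 27.30210773   6.62766855 -56.89238406  95.45031637 -19.67739759
 -36.36315327]
```

```bash
python3 - <<'E'
import re
t=open("kin.py").read()
t=t.replace("T6.apply([d,tx,ty])","T.apply([d,x5,z5])+(F*Ro.from_euler('x',-q4)).apply([0,0,z4])").replace("b,tx,ty,x0,y0=k","b,x5,z5,z4,tx,ty=k").replace("w+[x0,y0,0]+","w+T6.apply([0,tx,ty])+")
open("kin.py","w").write(t)
E
python3 - <<'E'
from kin import *
m=np.ones(12,bool)
def full(m,reg):return least_squares(lambda v:np.r_[res(np.where(m,v,0)),reg*v],np.array([.05,.35,.5,0,.4,.25,0,0,0,0,0,0]),max_nfev=9000)
for name,on in dict(x5=[7],b_x5=[6,7],x5z5=[7,8],x5z4=[7,9],b_x5_z5=[6,7,8],t=[10,11],bx5noe=[6,7,-3]).items():
    mm=m.copy(); mm[6:]=0
    for i in on: mm[i if i>=0 else -i]= i>=0
    s=full(mm,1e-5); print(name,(s.x*mm).round(4),np.abs(res(s.x*mm)).max().round(4))
E
```

```text
Traceback (most recent call last):
  File "kin.py", line 17, in <module>
    s4=least_squares(res,[0,.3,.3,0,.35,.2,0,0,0,0,0],xtol=1e-14,ftol=1e-14,max_nfev=5000); K=s4.x
  File "kin.py", line 15, in res
    P_,z,_=fk(q,k); o+=[(P_-p),.1*(z-Ro.from_euler("xyz",e,degrees=True).apply([0,0,1]))]
           ~~^^^^^
  File "kin.py", line 7, in fk
    a,h,L2,e,L3,d,b,x5,z5,z4,tx,ty=k; q1,q2,q3,q4,q5,q6=np.radians(q); dep=q2-q3
    ^^^^^^^^^^^^^^^^^^^^^^^^^^^^^^
ValueError: not enough values to unpack (expected 12, got 11)
```

```bash
sed -i 's/^s4=.*$//' kin.py && python3 - <<'E'
from kin import *
m=np.ones(12,bool)
def full(m,reg):return least_squares(lambda v:np.r_[res(np.where(m,v,0)),reg*v],np.array([.05,.35,.5,0,.4,.25,0,0,0,0,0,0]),max_nfev=9000)
for name,on in dict(x5=[7],b_x5=[6,7],x5z5=[7,8],x5z4=[7,9],b_x5_z5=[6,7,8],t=[10,11],bx5noe=[6,7,-3]).items():
    mm=m.copy(); mm[6:]=0
    for i in on: mm[i if i>=0 else -i]= i>=0
    s=full(mm,1e-5); print(name,(s.x*mm).round(4),np.abs(res(s.x*mm)).max().round(4))
E
```

```text
x5 [ 9.000e-04  1.998e-01  6.004e-01 -2.000e-04  4.631e-01  3.588e-01
  0.000e+00 -1.918e-01  0.000e+00  0.000e+00  0.000e+00  0.000e+00] 0.0007
b_x5 [ 1.000e-03  1.996e-01  6.004e-01 -2.000e-04  4.630e-01  3.586e-01
 -1.000e-04 -1.918e-01  0.000e+00  0.000e+00  0.000e+00  0.000e+00] 0.0007
x5z5 [ 9.000e-04  1.998e-01  6.004e-01 -2.000e-04  4.631e-01  3.588e-01
 -0.000e+00 -1.918e-01  0.000e+00  0.000e+00  0.000e+00  0.000e+00] 0.0007
x5z4 [ 9.000e-04  2.000e-01  6.004e-01 -3.000e-04  4.631e-01  3.590e-01
  0.000e+00 -1.918e-01  0.000e+00  1.000e-04  0.000e+00  0.000e+00] 0.0007
b_x5_z5 [ 0.0014  0.1802  0.6098  0.0111  0.4436  0.3653 -0.0075 -0.1843  0.0108
  0.      0.      0.    ] 0.0005
t [-0.1011  0.1756  0.6368  0.0625  0.4367  0.4356  0.     -0.      0.
 -0.     -0.1578  0.1434] 0.0031
bx5noe [ 1.000e-03  1.992e-01  6.006e-01  0.000e+00  4.629e-01  3.585e-01
 -1.000e-04 -1.917e-01  0.000e+00  0.000e+00  0.000e+00  0.000e+00] 0.0006
```

The model is clean now: a lateral wrist offset of 0.192 m. I'll search all IK branches at the placing and keeper poses.

```bash
cat > ik.py <<'E'
from kin import *
K=[0,.2,.6,0,.463,.359,0,-.1918,0,0,0,0]
lo=np.array([-176,-82,-58.2,-173.8,-174.7]);hi=np.array([176,121.7,71.7,95.4,-.2])
q=[20.,10,-40,30,-50,10]; 
# tool frame offset from T6 found from a logged pose
A=fk(D[1][0],K)[2].inv()*Ro.from_euler("xyz",D[1][2],degrees=True)
def q6of(q,R):  # J6 for tool R
    v=((fk([*q,0],K)[2]*A).inv()*R).as_rotvec(degrees=True); return v
rng=np.random.default_rng(0)
def branches(pos,zdir,n=150):
    out=[]
    g=lambda q:np.r_[(fk([*q,0],K)[0]-pos)*10,fk([*q,0],K)[1]-zdir]
    for _ in range(n):
        s=least_squares(g,rng.uniform(lo,hi),bounds=(lo,hi),x_scale=30)
        if s.cost<1e-8 and not any(np.abs(s.x-o).max()<1 for o in out): out.append(s.x)
    return out
E
python3 - <<'E'
from ik import *
for n,p in dict(place=(58,0,22),above=(62,0,70),keep0=(-30,85,45),keep1=(-30,0,45)).items():
    for b in branches(rt(*p),-ax[:,2]): print(n,b.round(1),"J6 turn",q6of(b,Rt).round(1))
E
python3 - <<'E'
from ik import *
import ik
def best(p,W=(lo,hi),n=60):
    out=[]
    g=lambda q:np.r_[(fk([*q,0],K)[0]-rt(*p))*100,fk([*q,0],K)[1]+ax[:,2]]
    for _ in range(n):
        s=least_squares(g,rng.uniform(*W),bounds=W,x_scale=30,max_nfev=300)
        z=ax.T@fk([*s.x,0],K)[1]; t=np.degrees(np.hypot(z[0],z[1]))
        if t<15 and z[2]<0 and np.abs(s.fun[:3]).max()<.1 and not any(np.abs(s.x-o[1]).max()<2 for o in out): out.append((t,s.x,np.degrees(z[:2]).round(1)))
    return sorted(out,key=lambda o:o[0])[:3]
wide=(np.array([-179,-90,-90,-179,-179]),np.array([179,125,90,179,179]))
for p in ((70,0,67),(58,0,22),(75,0,22),(90,0,22),(-30,85,45),(-30,0,45)):
    print(p); [print("  lim",round(o[0],2),o[1].round(1),o[2],q6of(o[1],Rt).round(1)) for o in best(p)]
    [print("  wide",round(o[0],2),o[1].round(1)) for o in best(p,wide) if o[0]<.3]
E
```

```text
(70, 0, 67)
  lim 0.0 [ 27.9   4.3 -57.7  94.3 -19.8] [-0. -0.] [-0.1 -0.  35.4]
  lim 9.47 [  -0.5    2.9  -44.1 -173.8   -0.2] [7.9 5.2] [  3.2 -10.3 101.9]
  wide 0.0 [   5.2    4.8  -30.  -159.6   22.3]
  wide 0.0 [ 27.9   4.3 -57.7  94.3 -19.8]
(58, 0, 22)
  lim 3.82 [ 26.5   9.9 -56.1  95.4 -19.5] [-3.1 -2.3] [ 1.1  3.7 36.6]
  lim 6.06 [  -0.7    8.7  -42.4 -173.8   -0.2] [3.9 4.7] [ -0.   -6.9 102.1]
  wide 0.0 [ 14.9   9.2 -56.7 123.2 -15.5]
  wide 0.0 [   5.6    9.8  -29.3 -154.4   18.4]
(75, 0, 22)
  lim 3.04 [ 25.5   9.8 -55.   95.4 -18.9] [-2.5 -1.7] [ 0.8  2.9 35.3]
  lim 6.82 [  -0.9    8.7  -41.2 -173.8   -0.2] [5.  4.7] [  1.   -7.7 101.9]
  wide 0.0 [ 16.1   9.2 -55.6 118.  -15.5]
  wide 0.0 [   4.7    9.9  -28.3 -156.8   18.9]
(90, 0, 22)
  lim 2.35 [ 24.6   9.8 -53.9  95.4 -18.4] [-2.  -1.3] [ 0.6  2.3 34.2]
  lim 7.56 [  -1.     8.8  -40.2 -173.8   -0.2] [5.9 4.7] [  1.8  -8.4 101.7]
  wide 0.0 [   4.1   10.1  -27.4 -158.6   19.4]
  wide 0.0 [ 17.3   9.3 -54.6 113.1 -15.5]
(-30, 85, 45)
  lim 3.6 [ 44.2  12.5 -58.2  89.6 -26.9] [-2.5 -2.6] [ 1.3  3.4 48.2]
  lim 10.06 [   9.4    9.7  -45.  -173.8   -0.2] [-0.7 10. ] [ -7.6  -9.2 110.2]
  wide 0.0 [ 36.2  11.8 -60.2 108.7 -25. ]
  wide 0.0 [  25.2   12.4  -25.1 -138.7   28.5]
(-30, 0, 45)
  lim 4.96 [   0.5    5.7  -49.6 -173.8   -0.2] [-0.5  4.9] [ -4.   -4.1 103.3]
  lim 11.04 [ 45.5   9.3 -58.2  65.6 -26.7] [-9.2 -6.1] [ 3.8 10.5 26.2]
  wide 0.0 [  12.6    7.1  -33.9 -142.7   19.5]
  wide 0.0 [ 15.6   7.  -63.8 134.4 -18.8]
```

The exact square pose needs J4 = 123°, which is out of range. A 3.8° lean is feasible, though, and the tile can pivot flush in the pads under light grip. I'll compute that orientation.

```bash
cat > tgt.py <<'E'
from ik import *
def target(p,j4max=94.3,quiet=0,j3=-57.6):
    h2=hi.copy(); h2[3]=j4max; l2=lo.copy(); l2[2]=j3
    g=lambda q:np.r_[(fk([*q,0],K)[0]-rt(*p))*100,fk([*q,0],K)[1]+ax[:,2]]
    s=least_squares(g,[27,8,-56,90,-20],bounds=(l2,h2),x_scale=30); z=fk([*s.x,0],K)[1]
    x=ax[:,0]-z*(z@ax[:,0]); x/=np.linalg.norm(x); R=Ro.from_matrix(np.column_stack([x,np.cross(z,x),z]))
    st=r.get_state(); Rc=Ro.from_euler("xyz",st["eef_rot"],degrees=True)
    print(p,s.x.round(1),"tilt",np.degrees(ax.T@z)[:2].round(1),"travel",((rt(*p)-st["tcp_pos"])/.5).round(4).tolist(),"rot",((R*Rc.inv()).as_rotvec(degrees=True)/90).round(4).tolist())
    return R
E
python3 -c "
from tgt import *
for p in ((62,0,40),(60,0,30),(60,0,25)): target(p)"
```

```text
(62, 0, 40) [ 27.4   7.7 -56.8  94.3 -19.7] tilt [-2.  -1.4] travel [-0.0002, -0.0078, -0.0215] rot [-0.0037, 0.0123, -0.0053]
(60, 0, 30) [ 27.1   8.9 -56.4  94.3 -19.7] tilt [-2.7 -1.9] travel [0.0079, -0.009, -0.0401] rot [-0.007, 0.0204, -0.0086]
(60, 0, 25) [ 26.9   9.5 -56.1  94.3 -19.6] tilt [-3.  -2.1] travel [0.0136, -0.0098, -0.0483] rot [-0.0083, 0.024, -0.0101]
```

Call:
arm_command(travel=[[0, 0, 0], [0, 0, 0], [0, 0, 0]], delta_rot=[[-0.01, 0.025, -0.01], [-0.01, 0.025, -0.01], [-0.01, 0.025, -0.01]])

```text
time_s: 9.43
tcp_pos: [0.5871, 0.1889, 0.1691]
eef_rot: [177.8, -32.0, -8.0]
contact_force: [-0.4, -0.0, -1.8]
gripper_width: 0.0437
gripper_force: 35.0
```

```bash
python3 -c "
from tgt import *
show()
for p in ((62,0,40),(60,0,30),(60,0,25)): target(p)
print(r.get_state()['joints'].round(1))"
```

```text
rot/90 [ 0.0158 -0.036   0.0128] axes mm->units x,z: [ 0.001622 -0.000232  0.001147] [0.000283 0.00198  0.      ] [-0.001136  0.000162  0.001638]
tcp in rest mm [67.7  4.6 49.2] F rest [-1.3 -0.1 -1.2]
(62, 0, 40) [ 27.4   7.7 -56.8  94.3 -19.7] tilt [-2.  -1.4] travel [-0.0001, -0.0092, -0.0215] rot [0.0063, -0.0122, 0.0035]
(60, 0, 30) [ 27.1   8.9 -56.4  94.3 -19.7] tilt [-2.7 -1.9] travel [0.008, -0.0104, -0.0402] rot [0.0031, -0.004, 0.0002]
(60, 0, 25) [ 26.9   9.5 -56.1  94.3 -19.6] tilt [-3.  -2.1] travel [0.0137, -0.0112, -0.0484] rot [0.0017, -0.0004, -0.0013]
[ 34.2   7.4 -54.8  79.4 -23.  -26.6]
```

Commands run from the achieved pose. Next: above the seat, then lower.

Call:
arm_command(travel=[[0.003, -0.004, -0.013], [0.006, -0.008, -0.027], [0.008, -0.01, -0.04], [0.008, -0.01, -0.04], [0.008, -0.01, -0.04]], delta_rot=[[0.001, 0, 0], [0.002, 0, -0.001], [0.002, 0, -0.001], [0.002, 0, -0.001], [0.002, 0, -0.001]])

```text
time_s: 10.05
tcp_pos: [0.5914, 0.1821, 0.149]
eef_rot: [178.0, -31.9, -8.5]
contact_force: [0.4, 0.5, -1.1]
gripper_width: 0.0435
gripper_force: 35.0
```

```bash
python3 -c "
from tgt import *
show()
for p in ((60,0,26),(60,0,24),(56,0,22)): target(p)
print(r.get_state()['joints'].round(1))"
```

```text
rot/90 [ 0.0137 -0.0366  0.0161] axes mm->units x,z: [ 0.001622 -0.000232  0.001147] [0.000283 0.00198  0.      ] [-0.001136  0.000162  0.001638]
tcp in rest mm [60.5 -1.5 29.8] F rest [-0.4  0.6 -1.1]
(60, 0, 26) [ 27.    9.4 -56.1  94.3 -19.6] tilt [-2.9 -2.1] travel [0.004, 0.0026, -0.0067] rot [-0.0001, -0.0017, 0.0023]
(60, 0, 24) [ 26.9   9.6 -56.   94.3 -19.6] tilt [-3.1 -2.2] travel [0.0062, 0.0022, -0.0099] rot [-0.0007, -0.0002, 0.0018]
(56, 0, 22) [ 27.1   9.9 -56.2  94.3 -19.7] tilt [-3.3 -2.4] travel [0.002, 0.0028, -0.0178] rot [-0.0021, 0.0029, 0.0003]
[ 28.3   8.9 -56.1  91.2 -20.1 -34. ]
```

Call:
arm_command(travel=[[0.003, 0.002, -0.004], [0.005, 0.003, -0.0085], [0.005, 0.003, -0.0085], [0.005, 0.003, -0.0085]], delta_rot=[[0, 0, 0], [0, 0, 0], [0, 0, 0], [0, 0, 0]])

```text
time_s: 10.55
tcp_pos: [0.5939, 0.1843, 0.1448]
eef_rot: [178.0, -31.9, -8.4]
contact_force: [-1.2, 1.4, 0.8]
gripper_width: 0.0435
gripper_force: 35.0
```

```bash
python3 -c "
from tgt import *
show()
for p in ((60,0,22),(54,0,23)): target(p)
print(r.get_state()['joints'].round(1))"
```

```text
rot/90 [ 0.0134 -0.0367  0.0155] axes mm->units x,z: [ 0.001622 -0.000232  0.001147] [0.000283 0.00198  0.      ] [-0.001136  0.000162  0.001638]
tcp in rest mm [59.8  1.1 25. ] F rest [-0.7  1.2  1.4]
(60, 0, 22) [ 26.8   9.9 -55.9  94.3 -19.6] tilt [-3.2 -2.3] travel [0.0035, -0.0026, -0.0047] rot [-0.0015, 0.0011, 0.0006]
(54, 0, 23) [ 27.3   9.8 -56.4  94.3 -19.8] tilt [-3.3 -2.4] travel [-0.0074, -0.0011, -0.0099] rot [-0.0025, 0.0029, -0.0003]
[ 27.4   9.5 -56.   93.4 -19.8 -35.5]
```

Light contact felt. With a light grip, I'll slide down the slope to the ledge while letting the tile pivot flush.

Call:
arm_command(travel=[[0.001, -0.001, -0.002], [-0.003, 0, -0.005], [-0.006, 0, -0.008], [-0.009, 0, -0.01], [-0.01, 0, -0.012], [-0.01, 0, -0.012], [-0.01, 0, -0.012]], delta_rot=[[0, 0, 0], [0, 0, 0], [0, 0, 0], [0, 0, 0], [0, 0, 0], [0, 0, 0], [0, 0, 0]], grip=0, newtons=7)

```text
time_s: 11.42
tcp_pos: [0.5903, 0.184, 0.1412]
eef_rot: [177.9, -32.0, -8.5]
contact_force: [5.7, -2.2, 2.7]
gripper_width: 0.0445
gripper_force: 7.0
```

```bash
python3 - <<'E'
from tgt import *
from plant import viewer
import cv2
show(); target((52,0,22)); target((54,0,21)); print(r.get_state()["joints"].round(1))
W=[]
for n,(x,y,w,h) in (("top",(205,110,80,110)),("side",(285,95,80,110))):
    im=viewer.capture(n)["img"][:,:,::-1]; im=cv2.resize(im[y:y+h,x:x+w],None,fx=5,fy=5,interpolation=2)
    for zz,col in((0,(0,0,255)),(14,(0,200,0))):
        X=np.array([rt(0,22,zz),rt(110,22,zz),rt(110,-22,zz),rt(0,-22,zz)])
        cv2.polylines(im,[np.round(((proj(n,X)-[x,y]+.5)*5-.5)).astype(np.int32)],True,col,1,cv2.LINE_AA)
    W.append(im)
cv2.imwrite("pics/p2.png",np.hstack(W))
E
```

```text
rot/90 [ 0.0142 -0.0359  0.0173] axes mm->units x,z: [ 0.001622 -0.000232  0.001147] [0.000283 0.00198  0.      ] [-0.001136  0.000162  0.001638]
tcp in rest mm [54.8  0.2 24.1] F rest [ 6.4 -1.4 -1.2]
(52, 0, 22) [ 27.3   9.9 -56.5  94.3 -19.9] tilt [-3.4 -2.5] travel [-0.0023, -0.0001, -0.0066] rot [-0.0024, 0.0052, 0.0007]
(54, 0, 21) [ 27.2  10.  -56.3  94.3 -19.8] tilt [-3.4 -2.5] travel [0.0021, -0.0007, -0.006] rot [-0.0022, 0.0051, 0.0008]
[ 26.8   9.6 -56.5  95.4 -19.7 -37.2]
```

View pics/p2.png

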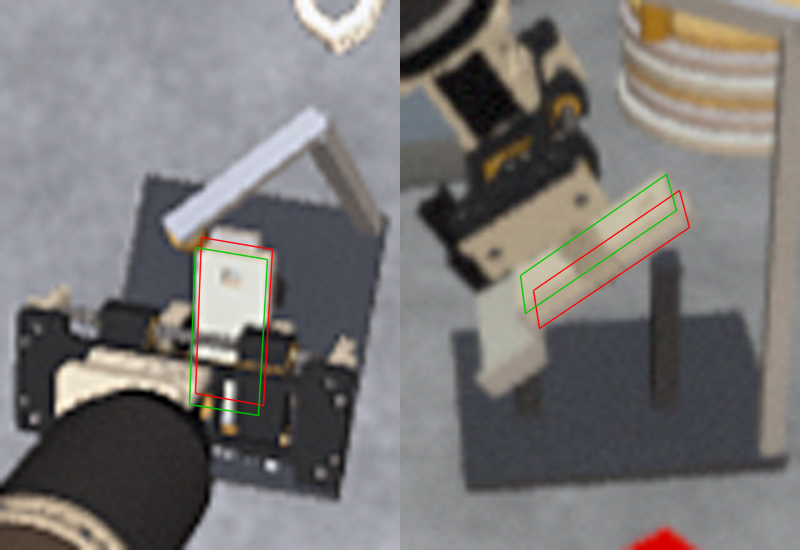

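The tile is against the ledge (6 N up-slope) and close to its predicted seat, still leaning about 3°. I'll press it down gently with minimal grip so it pivots flush.

Call:
arm_command(travel=[[0.0015, 0, -0.003], [0.003, 0, -0.005], [0.003, 0, -0.006], [0.003, 0, -0.006]], delta_rot=[[-0.003, 0.006, 0], [-0.003, 0.006, 0], [-0.003, 0.006, 0], [-0.003, 0.006, 0]], grip=0, newtons=3)

```text
time_s: 12.02
tcp_pos: [0.5905, 0.1842, 0.1369]
eef_rot: [177.5, -31.3, -8.3]
contact_force: [1.3, -2.1, 3.3]
gripper_width: 0.0438
gripper_force: 3.0
```

```bash
python3 -c "
from tgt import *
show(); print(r.get_state()['joints'].round(1))"
```

```text
rot/90 [ 0.0171 -0.0435  0.0166] axes mm->units x,z: [ 0.001622 -0.000232  0.001147] [0.000283 0.00198  0.      ] [-0.001136  0.000162  0.001638]
tcp in rest mm [52.5  0.4 20.4] F rest [ 3.2 -1.9  1.8]
[ 27.6  10.1 -56.3  93.4 -19.9 -35.8]
```

Call:
arm_command(travel=[[0, 0, 0], [0, 0, 0], [0, 0, 0], [0, 0, 0]], delta_rot=[[0, 0, 0], [0, 0, 0], [0, 0, 0], [0, 0, 0]], grip=0.66)

```text
time_s: 12.52
tcp_pos: [0.5901, 0.1844, 0.1363]
eef_rot: [177.5, -31.3, -8.2]
contact_force: [-1.0, -0.1, -0.2]
gripper_width: 0.058
gripper_force: 0.0
```

Call:
arm_command(travel=[[-0.006, 0.001, 0.008], [-0.017, 0.002, 0.024], [-0.034, 0.004, 0.05], [-0.057, 0.006, 0.082], [-0.08, 0.01, 0.115], [-0.08, 0.01, 0.115]], delta_rot=[[0, 0, 0], [0, 0, 0], [0, 0, 0], [0, 0, 0], [0, 0, 0], [0, 0, 0]])

```text
time_s: 13.28
tcp_pos: [0.5501, 0.1908, 0.1954]
eef_rot: [177.7, -31.4, -8.2]
contact_force: [0.4, 1.1, -0.2]
gripper_width: 0.0576
gripper_force: 0.0
```

```bash
python3 - <<'E'
from tgt import *
from plant import viewer
import cv2
show(); print(r.get_state()["joints"].round(1),r.get_state()["gripper_width"])
W=[]
for n,(x,y,w,h) in (("top",(205,110,80,110)),("side",(285,95,80,110))):
    im=viewer.capture(n)["img"][:,:,::-1]; im=cv2.resize(im[y:y+h,x:x+w],None,fx=5,fy=5,interpolation=2)
    for zz,col in((14,(0,200,0)),):
        X=np.array([rt(0,22,zz),rt(110,22,zz),rt(110,-22,zz),rt(0,-22,zz)])
        cv2.polylines(im,[np.round(((proj(n,X)-[x,y]+.5)*5-.5)).astype(np.int32)],True,col,1,cv2.LINE_AA)
    W.append(im)
cv2.imwrite("pics/p3.png",np.hstack(W))
E
```

```text
rot/90 [ 0.0158 -0.0428  0.0152] axes mm->units x,z: [ 0.001622 -0.000232  0.001147] [0.000283 0.00198  0.      ] [-0.001136  0.000162  0.001638]
tcp in rest mm [52.5  1.2 91.9] F rest [ 0.1  1.1 -0.3]
[ 43.6   3.  -54.4  63.6 -29.  -18.6] 0.05761443833862056
```

View pics/p3.png

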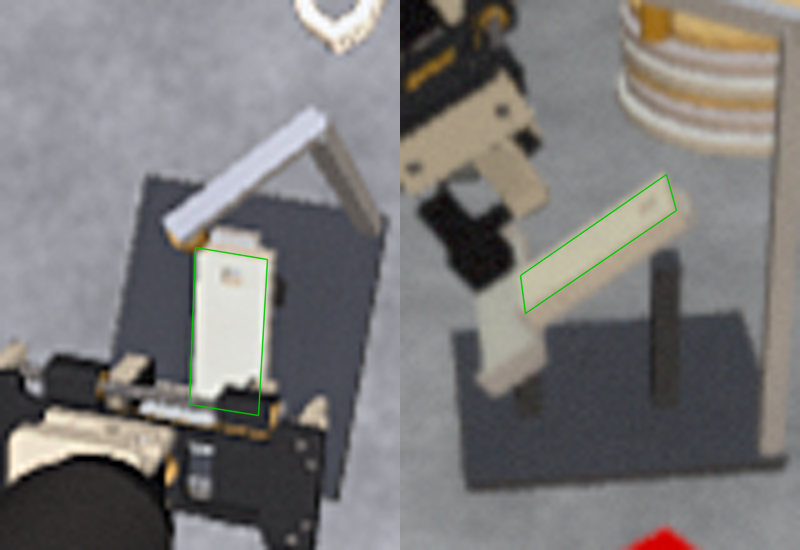

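The tile sits flat against the ledge, hole end up, aligned with the predicted seat outline. Next I choose a constant, feasible tool lean for gripping and sliding the keeper.

```bash
cat > kp.py <<'E'
from ik import *
def Rlean(deg):
    z=ax@np.array([-np.sin(np.radians(35-deg)),0,-np.cos(np.radians(35-deg))])
    x=np.cross(-ax[:,1],z); return Ro.from_matrix(np.column_stack([x,-ax[:,1],z]))
def solve(p,R,q0):
    z=R.as_matrix()[:,2]
    s=least_squares(lambda q:np.r_[(fk([*q,0],K)[0]-rt(*p))*10,fk([*q,0],K)[1]-z],q0,bounds=(lo,hi),x_scale=30); return s.x,s.cost,q6of(s.x,R)
E
python3 - <<'E'
from kp import *
cur=r.get_state()["joints"]
for L in (0,10,15,20,25):
    R=Rlean(L); q=cur[:5].clip(lo+1,hi-1)
    for p in ((-30,85,120),(-30,85,45),(-30,40,45),(-30,-3,45),(-30,-3,120)):
        q,c,v=solve(p,R,q); print(L,p,q.round(1),f"{c:.1e}",v.round(0))
        q=q.clip(lo+1,hi-1)
E
```

```text
0 (-30, 85, 120) [ 50.9  13.2 -20.1   0.  -56.7] 2.1e-23 [ -0.  -0. -31.]
0 (-30, 85, 45) [ 47.1  19.8 -19.9  -0.  -50.3] 1.5e-21 [ -0.  -0. -35.]
0 (-30, 40, 45) [ 44.3  17.7 -23.1  -0.  -49.1] 3.1e-27 [ -0.  -0. -38.]
0 (-30, -3, 45) [ 41.3  15.9 -25.9  -0.  -48.2] 5.8e-27 [ -0.  -0. -41.]
0 (-30, -3, 120) [ 45.3   8.5 -26.2  -0.  -55.3] 1.9e-27 [ -0.  -0. -37.]
10 (-30, 85, 120) [ 56.7   9.1 -31.2  12.6 -46.1] 4.6e-27 [ -0.  -0. -17.]
10 (-30, 85, 45) [ 52.1  16.1 -32.1  14.3 -37.7] 1.1e-25 [ -0.  -0. -19.]
10 (-30, 40, 45) [ 49.4  13.7 -35.6  14.4 -36.2] 9.8e-31 [ -0.  -0. -21.]
10 (-30, -3, 45) [ 46.5  11.6 -38.5  14.3 -34.9] 1.3e-20 [ -0.  -0. -24.]
10 (-30, -3, 120) [ 51.4   3.7 -37.5  12.4 -44.4] 7.3e-20 [ -0.  -0. -22.]
15 (-30, 85, 120) [ 59.1   7.4 -37.4  21.2 -41.2] 2.3e-30 [-0. -0. -7.]
15 (-30, 85, 45) [ 53.6  14.5 -39.4  25.8 -31.5] 4.2e-30 [-0. -0. -7.]
15 (-30, 40, 45) [ 50.8  12.  -43.1  26.6 -29.7] 2.8e-29 [-0. -0. -8.]
15 (-30, -3, 45) [ 47.8   9.7 -46.3  27.  -28.1] 1.8e-30 [ -0.  -0. -11.]
15 (-30, -3, 120) [ 54.    1.7 -43.9  21.2 -39.3] 6.3e-28 [ -0.  -0. -12.]
20 (-30, 85, 120) [ 60.6   6.  -43.8  31.9 -37.1] 1.1e-19 [-0. -0.  4.]
20 (-30, 85, 45) [ 52.9  13.  -47.3  43.  -26.1] 1.5e-27 [-0. -0.  9.]
20 (-30, 40, 45) [ 49.3  10.4 -51.4  45.6 -23.8] 4.1e-30 [-0. -0.  9.]
20 (-30, -3, 45) [ 45.3   8.  -54.9  48.1 -21.7] 1.3e-30 [-0. -0.  8.]
20 (-30, -3, 120) [ 55.4  -0.1 -50.5  32.5 -34.7] 9.1e-29 [-0. -0. -0.]
25 (-30, 85, 120) [ 60.6   5.  -50.   44.9 -33.9] 2.0e-29 [-0. -0. 16.]
25 (-30, 85, 45) [ 48.2  11.9 -54.2  66.5 -22.5] 1.5e-19 [-0. -0. 29.]
25 (-30, 40, 45) [ 42.4   9.2 -58.2  72.7 -20. ] 9.3e-07 [-0.  0. 29.]
25 (-30, -3, 45) [ 42.6   7.6 -58.2  61.7 -20.7] 1.0e-03 [ 1.  2. 19.]
25 (-30, -3, 120) [ 54.7  -1.4 -57.1  46.9 -31. ] 2.4e-20 [-0. -0. 13.]
```

```bash
cat >> kp.py <<'E'
def cmd(*pts,L=15):
    st=r.get_state(); Rc=Ro.from_euler("xyz",st["eef_rot"],degrees=True)
    print("rot",((Rlean(L)*Rc.inv()).as_rotvec(degrees=True)/90).round(4).tolist())
    q=(ax.T@(st["tcp_pos"]-rt(0,0,0)))*1000; print("tcp rest",q.round(1),"F",(ax.T@st["contact_force"]).round(1),"w",st["gripper_width"].round(4),"J",st["joints"].round(0))
    for p in pts: print(p,((rt(*p)-st["tcp_pos"])/.5).round(4).tolist())
E
python3 -c "
from kp import *
cmd((-30,85,110),(-30,85,46))"
```

```text
rot [0.0507, 0.1759, 0.0116]Traceback (most recent call last):
  File "<string>", line 3, in <module>
    cmd((-30,85,110),(-30,85,46))
    ~~~^^^^^^^^^^^^^^^^^^^^^^^^^^
  File "kp.py", line 11, in cmd
    q=(ax.T@(st["tcp_pos"]-rt(0,0,0)))*1000; print("tcp rest",q.round(1),"F",(ax.T@st["contact_force"]).round(1),"w",st["gripper_width"].round(4),"J",st["joints"].round(0))
                                                                                                                     ^^^^^^^^^^^^^^^^^^^^^^^^^
AttributeError: 'float' object has no attribute 'round'
```

```bash
sed -i 's/st\["gripper_width"\].round(4)/round(st["gripper_width"],4)/' kp.py; python3 -c "
from kp import *
cmd((-30,85,110),(-30,85,46))"
```

```text
rot [0.0507, 0.1759, 0.0116]
tcp rest [52.   0.4 90.6] F [-0.6  0.5 -0.2] w 0.0582 J [ 43.   3. -54.  64. -29. -19.]
(-30, 85, 110) [-0.1311, 0.1896, -0.0623]
(-30, 85, 46) [-0.0584, 0.1792, -0.1671]
```

Call:
arm_command(travel=[[-0.05, 0.05, 0.02], [-0.1, 0.12, 0], [-0.131, 0.19, -0.062], [-0.131, 0.19, -0.062], [-0.131, 0.19, -0.062], [-0.131, 0.19, -0.062]], delta_rot=[[0.013, 0.044, 0.003], [0.026, 0.088, 0.006], [0.051, 0.176, 0.012], [0.051, 0.176, 0.012], [0.051, 0.176, 0.012], [0.051, 0.176, 0.012]], grip=0.5)

```text
time_s: 14.12
tcp_pos: [0.4853, 0.2827, 0.1632]
eef_rot: [179.9, -15.1, -8.2]
contact_force: [0.2, -0.5, 0.1]
gripper_width: 0.0438
gripper_force: 0.0
```

```bash
python3 - <<'E'
from kp import *
from plant import viewer
import cv2
cmd((-30,85,46))
W=[]
st=r.get_state(); Rc=Ro.from_euler("xyz",st["eef_rot"],degrees=True)
for n,(x,y,w,h) in (("top",(190,110,80,110)),("side",(260,90,80,110))):
    im=viewer.capture(n)["img"][:,:,::-1]; im=cv2.resize(im[y:y+h,x:x+w],None,fx=5,fy=5,interpolation=2)
    for X in (np.array([rt(-42,93,58),rt(-18,93,58),rt(-18,77,58),rt(-42,77,58)]),st["tcp_pos"]+Rc.apply([[0,-.022,.019],[0,.022,.019]])):
        cv2.polylines(im,[np.round(((proj(n,X)-[x,y]+.5)*5-.5)).astype(np.int32)],True,(0,0,255),1,cv2.LINE_AA)
    W.append(im)
cv2.imwrite("pics/k1.png",np.hstack(W))
E
```

```text
rot [0.0012, 0.0005, 0.0006]
tcp rest [-29.2  83.1 109.8] F [ 0.3 -0.5 -0. ] w 0.0438 J [ 58.   8. -38.  22. -40.   7.]
(-30, 85, 46) [0.0716, -0.0064, -0.1054]
```

View pics/k1.png

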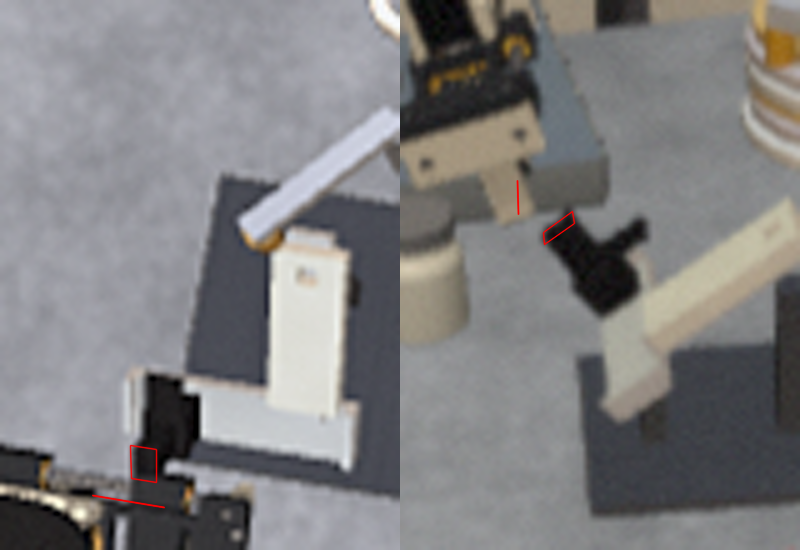

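The tile is well seated. The fingers point at the keeper grip (model outline within about 3 mm), so I descend and grip it lightly.

Call:
arm_command(travel=[[0.024, -0.003, -0.035], [0.048, -0.006, -0.07], [0.071, -0.008, -0.105], [0.071, -0.008, -0.105], [0.071, -0.008, -0.105]], delta_rot=[[0, 0, 0], [0, 0, 0], [0, 0, 0], [0, 0, 0], [0, 0, 0]])

```text
time_s: 14.85
tcp_pos: [0.5204, 0.2801, 0.1113]
eef_rot: [-180.0, -15.0, -8.2]
contact_force: [0.5, 0.9, 0.2]
gripper_width: 0.044
gripper_force: 0.0
```

Call:
arm_command(travel=[[0, 0, 0], [0, 0, 0], [0, 0, 0], [0, 0, 0], [0, 0, 0]], delta_rot=[[0, 0, 0], [0, 0, 0], [0, 0, 0], [0, 0, 0], [0, 0, 0]], grip=0, newtons=12)

```text
time_s: 15.48
tcp_pos: [0.5203, 0.2805, 0.1109]
eef_rot: [-180.0, -15.0, -8.1]
contact_force: [-4.3, 0.4, 4.4]
gripper_width: 0.0159
gripper_force: 12.0
```

```bash
python3 -c "
from kp import *
cmd((-30,60,46),(-30,10,46),(-30,0,46))"
```

```text
rot [-0.0001, -0.0001, -0.0]
tcp rest [-30.5  85.9  46.9] F [-1.  -0.2  6.1] w 0.0159 J [ 54.  14. -39.  26. -32.   7.]
(-30, 60, 46) [-0.0056, -0.0515, -0.0009]
(-30, 10, 46) [-0.0197, -0.1505, -0.0009]
(-30, 0, 46) [-0.0226, -0.1703, -0.0009]
```

Call:
arm_command(travel=[[-0.003, -0.02, 0], [-0.006, -0.04, 0], [-0.009, -0.06, 0], [-0.011, -0.08, 0], [-0.014, -0.1, 0], [-0.017, -0.12, 0], [-0.02, -0.14, 0], [-0.022, -0.155, 0], [-0.022, -0.155, 0], [-0.022, -0.155, 0]], delta_rot=[[0, 0, 0], [0, 0, 0], [0, 0, 0], [0, 0, 0], [0, 0, 0], [0, 0, 0], [0, 0, 0], [0, 0, 0], [0, 0, 0], [0, 0, 0]])

```text
time_s: 16.73
tcp_pos: [0.5091, 0.2015, 0.1108]
eef_rot: [179.9, -15.0, -8.2]
contact_force: [-5.3, -0.7, 8.7]
gripper_width: 0.0159
gripper_force: 12.0
```

```bash
python3 -c "
from kp import *
cmd((-30,0,46),(-30,-3,46))"
```

```text
rot [0.0007, -0.0004, 0.0008]
tcp rest [-30.5   6.1  46.8] F [ 0.8 -1.4 10.1] w 0.0159 J [ 49.  10. -46.  27. -29.  10.]
(-30, 0, 46) [-0.0001, -0.0123, -0.0007]
(-30, -3, 46) [-0.0009, -0.0182, -0.0007]
```

Call:
arm_command(travel=[[-0.001, -0.006, 0], [-0.0015, -0.011, 0], [-0.002, -0.015, 0], [-0.003, -0.019, 0], [-0.003, -0.022, 0], [-0.003, -0.022, 0]], delta_rot=[[0, 0, 0], [0, 0, 0], [0, 0, 0], [0, 0, 0], [0, 0, 0], [0, 0, 0]])

```text
time_s: 17.48
tcp_pos: [0.5092, 0.1978, 0.1112]
eef_rot: [-179.4, -15.1, -7.9]
contact_force: [-8.9, 24.9, -7.2]
gripper_width: 0.0158
gripper_force: 12.0
```

```bash
python3 -c "
from kp import *
cmd((-30,-3,46))"
```

```text
rot [-0.0059, 0.0021, -0.0037]
tcp rest [-29.8   2.4  46.7] F [-14.2  23.4   1.2] w 0.0158 J [ 48.  10. -46.  27. -28.  11.]
(-30, -3, 46) [-0.0011, -0.0107, -0.0015]
```

Firm resistance (23 N) after 83.5 mm of travel: that is the end stop. I'll let go and retract.

Call:
arm_command(travel=[[0, 0.004, 0], [0, 0.004, 0], [0, 0.004, 0], [0, 0.004, 0]], delta_rot=[[0, 0, 0], [0, 0, 0], [0, 0, 0], [0, 0, 0]], grip=0.45)

```text
time_s: 17.98
tcp_pos: [0.5077, 0.1929, 0.1104]
eef_rot: [179.9, -15.0, -8.2]
contact_force: [-0.4, 0.4, 0.3]
gripper_width: 0.0392
gripper_force: 0.0
```

Call:
arm_command(travel=[[-0.011, 0.002, 0.016], [-0.028, 0.004, 0.041], [-0.057, 0.008, 0.082], [-0.09, 0.012, 0.14], [-0.12, 0.04, 0.24], [-0.12, 0.1, 0.28], [-0.12, 0.2, 0.28], [-0.12, 0.3, 0.28], [-0.12, 0.4, 0.28], [-0.12, 0.5, 0.28], [-0.12, 0.5, 0.28]], delta_rot=[[0, 0, 0], [0, 0, 0], [0, 0, 0], [0, 0, 0], [0, 0, 0], [0, 0, 0], [0, 0, 0], [0, 0, 0], [0, 0, 0], [0, 0, 0], [0, 0, 0]])

```text
time_s: 19.35
tcp_pos: [0.4472, 0.4467, 0.2501]
eef_rot: [179.9, -15.0, -8.0]
contact_force: [0.1, -0.3, -0.6]
gripper_width: 0.0392
gripper_force: 0.0
```

```bash
python3 - <<'E'
from kp import *
from plant import viewer
import cv2
print(r.get_state()["tcp_pos"].round(3),r.get_state()["contact_force"].round(1))
m0={}
for n in("top","side"):
    im=viewer.capture(n)["img"]; d=C[n]["img"]
    # keeper black pixels near predicted open (initial picture) and closed (now) positions
    for tag,I,y in(("open",d,85),("closed",im,0)):
        c=proj(n,[rt(-20,y,35)])[0]; g=I.max(2); Y,X=np.mgrid[:400,:640]
        m=(g<45)&(np.hypot(X-c[0],Y-c[1])<16); print(n,tag,m.sum(),"centroid",X[m].mean().round(1),Y[m].mean().round(1),"pred",c.round(1))
    # tile top face centre
    P=rt(55,0,14); c=proj(n,[P])[0]; g=im.min(2); 
    poly=proj(n,[rt(20,30,14),rt(118,30,14),rt(118,-30,14),rt(20,-30,14)])
    mk=np.zeros((400,640),np.uint8); cv2.fillPoly(mk,[poly.astype(np.int32)],1); mm=(mk>0)&(g>190)
    print(n,"tile px",mm.sum(),X[mm].mean().round(1),Y[mm].mean().round(1),"pred mid(65)",proj(n,[rt(65,0,14)])[0].round(1))
E
```

```text
[0.447 0.447 0.25 ] [ 0.1 -0.3 -0.6]
top open 182 centroid 222.9 195.1 pred [220.7 195.8]
top closed 162 centroid 248.5 199.2 pred [247.4 200.3]
top tile px 344 250.6 173.4 pred mid(65) [250.1 173.3]
side open 200 centroid 299.0 142.0 pred [298.2 138.3]
side closed 216 centroid 300.1 156.1 pred [299.6 152.3]
side tile px 0 nan nan pred mid(65) [326.4 141.4]<stdin>:16: RuntimeWarning: Mean of empty slice.
  ret = ret.dtype.type(ret / rcount)
```

```bash
python3 - <<'E'
from kp import *
from plant import viewer
import cv2
for n in("top","side"):
    im=viewer.capture(n)["img"]; d=C[n]["img"]
    for th in(28,36,44):
        o=[]
        for I,y in((d,85),(im,0)):
            c=proj(n,[rt(-20,y,35)])[0]; Y,X=np.mgrid[:400,:640]
            m=((I.max(2)<th)&(np.hypot(X-c[0],Y-c[1])<24)).astype(np.uint8)
            k,l,s,ce=cv2.connectedComponentsWithStats(m); i=1+s[1:,4].argmax(); o.append((s[i].tolist(),ce[i]))
        print(n,th,o[0][0],o[1][0],"shift",(o[1][1]-o[0][1]).round(2),"pred",(proj(n,[rt(-20,0,35)])-proj(n,[rt(-20,85,35)]))[0].round(2))
E
```

```text
top 28 [217, 185, 13, 21, 113] [244, 190, 11, 20, 94] shift [25.16  4.87] pred [26.7   4.44]
top 36 [217, 185, 13, 21, 175] [244, 189, 11, 21, 156] shift [25.48  4.35] pred [26.7   4.44]
top 44 [217, 185, 13, 21, 182] [243, 189, 12, 21, 160] shift [25.6   4.16] pred [26.7   4.44]
side 28 [290, 134, 18, 18, 146] [291, 148, 18, 19, 166] shift [ 1.19 14.03] pred [ 1.43 14.  ]
side 36 [290, 133, 18, 19, 178] [290, 147, 20, 20, 195] shift [ 1.29 13.95] pred [ 1.43 14.  ]
side 44 [289, 132, 20, 21, 199] [290, 147, 21, 20, 214] shift [ 1.15 14.2 ] pred [ 1.43 14.  ]
```

Left-edge shift in the top view (27 px) and the side-view shift (14 px) both match full travel, as does the hard stop I felt. The tile is in place, so I hand in.

```bash
python3 -c "
from plant import close_job
print(close_job())"
```

```text
the job is handed in; nothing more can be done
None
```

The tile lies seated on the rest, hole end up and against the ledge; the keeper is slid to its end stop; both are released, and the job is handed in (no verdict was returned).

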